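# Unpin the dry-goods dispenser and hold its spring gate open at the mark

### The job

Unlock the empty dry-goods dispenser: draw the long locking pin straight up out of its holder and stand it, foot down, in the white cup. Then pull the gate's upright handle out, against its spring, until the gate's pointer lines up with the small brass mark on the scale rail, and keep it there: finish while still holding the gate open, since it snaps shut if let go. Leave the cup upright, the brass mark where it is set, and the things standing around where they are.

Things in the scene. Friction and masses are not known exactly. Their poses are not given: they have to be found in the camera images.
- dispenser: Fixed: wooden foot board (x -135 to 240, y -75 to 75, 12 mm thick), white bed, clear hopper with wooden lid at the far end (x 110 to 235, 210 mm high, knob to 238). Origin: on the worktop under the shut gate's handle; -x is the pull direction, roughly toward the robot (turned up to 0.2 rad). In front of the hopper only handle, pin, mark and pointer rise above z = 72 mm.
- gate: Steel gate plate (top z = 66 mm) with an upright dark wooden round handle 22 mm in diameter, z = 72 to 138 mm, straight above its origin (on the worktop level); axes as the dispenser's, origins coincide when shut. Slides along -x up to 110 mm; spring pulls back with 5 N shut plus 70 N/m (11 N at 80 mm); shuts if let go. Locked while the pin is in.
- gate_pointer (a point): Tip of the gate's pointer, a steel fin 4 mm thick, in the gate's frame at 0, -39.5, 76 mm; moves with the gate. At the mark, this tip and mark have the same place along the dispenser's x axis, side by side 13 mm apart.
- mark (a point): Tip of the mark: brass fin 4 mm thick on a brass rider clamped on the white scale rail (along x at y = -56 mm, ticks every 10 mm). Stands 40 to 80 mm out from the shut gate's pointer along the dispenser's -x, tip 76 mm above the worktop; axes as the dispenser's. Must not be moved.
- pin: Loose locking pin, 165 mm long: steel shank 12 mm in diameter, dark wooden round head 22 mm in diameter over the top 38 mm. About 70 g. Origin: centre of the foot, z along the pin to the head. At the start it stands upright in the holder, foot at z = 20 mm, head top at z = 185 mm; 50 mm of lift frees it.
- cup: Loose round white ceramic cup, about 72 mm across the rim, 90 mm high, 4 mm wall, inner floor about 5 mm up, 0.4 kg; stands upright left or right of the dispenser. Origin: centre of its underside, z up.
- jigger: Bystander: silvery double-cone measuring cup, 45 mm across, 80 mm high, origin at its underside. Stands on the side of the dispenser where the cup does not.
- toothpick_jar: Bystander: small jar with black lid, 45 mm across, 105 mm high, back left; origin at its underside.
- coaster: Bystander: glass coaster, 85 mm across, 8 mm thick, on the right; origin at its underside.
- wine_stopper: Bystander: bottle stopper standing on its chrome ball, 36 mm across, 65 mm high, on the right; origin at its underside.
- pin_hole (a point): Mouth of the pin's holder, a white block 36 x 36 mm with an upright round hole 14 mm wide, in the dispenser's frame at 0, 52, 58 mm; the hole's floor is at z = 20 mm. The gate's drilled lug lies over it up to z = 68 mm, so the pin goes through both and locks the gate.
Not all that is in view belongs to the job. What is meant by the pin is not purple, and is the smaller of those in its own colour.

How it is judged:
By the outcome, as a careful person would: the job done as asked, in the order asked, and still so for the second after the job is handed in, while the arm keeps its last pose, push and grip.
It also fails if it takes over 51 s, if anything falls off the work surface, if the arm or the gripper's body presses on something with over 40 N, if the wrist force passes 120 N, or if a joint passes its speed limit or range.

### The arm

A 6-joint arm with a two-finger parallel gripper is mounted at the origin on a cart in front of the work surface, level with it; the furniture and walls round the work are solid. World frame = base frame: x ahead of the robot, y to its left, z up, the work surface at z = 0. Lengths are in mm, angles in degrees, forces in N, time in s.
With the tool pointing down it reaches from about 275 to 750 mm from the base axis. Payload 10.2 kg.
Tool frame: the origin (TCP) lies at the very end of the fingers, on their centre line; the grasp point (between the pads) lies 19 mm behind it; z points along the fingers, x is the direction in which the jaws open and shut, and the axes are right-handed (so a half turn about z gives the same grasp; the last joint's range is limited). The gripper opens to 88 mm and grips with 3 to 60 N. Pads are 18 mm wide; open, the fingers measure 123 mm over their backs; the gripper's body (75 mm by 187 mm) begins 45 mm behind the grasp point.
Start: joints at [58.648, 17.928, 85.812, -0, 76.261, -12.8], TCP at [167.053, 497.719, 238.72] pointing down, gripper open.
Joint ranges: [-168.41, 168.41], [-55.51, 124.54], [10.69, 146.95], [-70.63, 250.63], [1, 178], [-165.06, 165.06]. Speed limits (degrees/s): [136.94, 136.94, 172.46, 180, 180, 180].

### API

Orientations are given as [roll, pitch, yaw] about the fixed x, y, z axes, in that order (R = Rz(yaw) Ry(pitch) Rx(roll)).
In Python, from plant import ctrl, imaging gives the robot as it stands. The module is installed in compiled form; this text tells all that it offers.
- The arm moves only by the shell command python3 -m jog 'ROWS' [OPENING] [FORCE]. ROWS is JSON, a list of rows, each an object of numbers: "x", "y", "z": the shift along the tool's x, y, z in m; "ax", "ay", "az": the turn, a rotation vector about the tool's x, y, z in rad. In form: [{"x": .., "y": .., "z": .., "ax": .., "ay": .., "az": ..}, ...]. A call has 1 to 5 rows; each row is the pose to reach, as a shift and turn from the pose commanded when the call began, along the tool's axes at that moment; what a row does not reach only later rows make up. A row lasts 1/10 s, in which the tool goes at most 50 mm and 8.59 degrees, less where a joint would pass 70% of its speed; a pose out of reach is approached as far as the arm can. A call with a gripper value outside its range is refused whole. OPENING is the finger opening in m, from 0 to 0.0881, set as the call begins (- or left out, the last holds). The fingers move at their own pace and stop on an object; FORCE is the grip in N (left out, the last holds). Time passes only in rows, so rows that repeat a pose let the fingers close. It gives the time, the measured TCP pose, the force and the opening at its end, in the units of the state.
- ctrl.observe(): the state, without advancing time (a new reading comes with each control period).
- imaging.grab_frame(name): name is "side" or "top" or "wrist"; returns a dict with "frame" (480x640x3 uint8, red, green, blue), "fx", "fy", "cx", "cy" (pixels), "T" (4x4, takes a point from camera to world coordinates). Camera axes: x right, y up, looking along -z (the intrinsics and any distortion apply to the point x, -y, -z); pixel columns grow to the right and rows downward; lengths in mm; the calibration is good to about 2 mm. A picture is of the moment at which its call begins. There is no depth.
- ctrl.job_done(): hands the job in, once; it reports no verdict.
The state is a dict: "t": time; "joints": joint angles; "qvel": joint speeds; "effort": joint torques, N m; "ee_pos": TCP position; "tcp_rot": TCP orientation; "contact_force": force on the tool from outside, world axes, zero at the start; "ft_torque": the same for the moment, N m; "width": finger opening in mm.
Only numpy, scipy, OpenCV 4.12 (cv2) and the standard library are available. Lean on these libraries where they do the work, as an engineer would, in place of code of your own. Each camera call takes 0.05 s, during which the arm holds its last target.

## Working session

There is one attempt and no reset: what is moved stays moved. The work goes in short steps, Python scripts to look and compute and a shell command to move; the robot and the scene stay as the last step left them, time stands still between calls to the robot, and variables do not carry over. Pictures are saved under pics/ and viewed, and the job is handed in when it is done.

```bash
mkdir -p pics
cat > h.py <<'E'
import numpy as np, cv2
from plant import ctrl, imaging
def grab(n,name):
    f=imaging.grab_frame(n); cv2.imwrite(f'pics/{name}.png',f['frame'][:,:,::-1]); np.savez(f'pics/{name}.npz',**{k:np.array(v) for k,v in f.items()}); return f
def ray(f,u,v):
    T=np.array(f['T'],float); d=np.array([(u-f['cx'])/f['fx'],-(v-f['cy'])/f['fy'],-1.]); return T[:3,3],T[:3,:3]@d
def onz(f,u,v,z):
    o,d=ray(f,u,v); return o+d*(z-o[2])/d[2]
def proj(f,p):
    T=np.array(f['T'],float); q=T[:3,:3].T@(np.array(p,float)-T[:3,3]); return f['cx']-f['fx']*q[0]/q[2], f['cy']+f['fy']*q[1]/q[2]
def two(f1,p1,f2,p2):
    o1,d1=ray(f1,*p1);o2,d2=ray(f2,*p2)
    A=np.stack([d1,-d2],1);s=np.linalg.lstsq(A,o2-o1,rcond=None)[0]
    a=o1+d1*s[0];b=o2+d2*s[1];return (a+b)/2,np.linalg.norm(a-b)
def load(n):
    z=np.load(f'pics/{n}.npz'); return {k:z[k] for k in z}
E
python3 - <<'E'
from h import *
print(ctrl.observe())
for n in('side','top','wrist'):
    f=grab(n,n+'0'); print(n,[k for k in f],f['fx'],f['fy'],f['cx'],f['cy'],np.round(f['T'],3).tolist())
E
```

```text
{'t': 0.0, 'joints': array([ 5.86475832e+01,  1.79591404e+01,  8.58536930e+01, -2.53465895e-04,
        7.62590905e+01, -1.27987633e+01]), 'qvel': array([ 0.01743102, -0.12176797, -0.05216257, -0.01794614, -0.04145159,
       -0.04765224]), 'effort': array([-1.51554509e-04, -4.02209115e+01, -2.52274686e+01,  6.94868364e-02,
        3.52233800e-02, -1.17825357e-04]), 'ee_pos': array([166.92673762, 497.50387925, 238.16585171]), 'tcp_rot': array([-1.79984307e+02,  7.01913970e-02,  7.14464165e+01]), 'contact_force': array([ 0.40086092,  0.31555103, -0.39920244]), 'ft_torque': array([0.02851852, 0.0101876 , 0.02653906]), 'width': 88.18246000960467}
side ['frame', 'fx', 'fy', 'cx', 'cy', 'T'] 530.9430964369022 530.9430964369022 321.27501602165466 243.48644698280083 [[-0.988, 0.109, -0.11, 387.496], [-0.154, -0.604, 0.782, 1012.453], [0.019, 0.79, 0.613, 783.516], [0.0, 0.0, 0.0, 1.0]]
top ['frame', 'fx', 'fy', 'cx', 'cy', 'T'] 433.77061047975843 433.77061047975843 313.9577099114608 241.44599679624363 [[0.012, 0.997, -0.077, 453.263], [-0.999, 0.009, -0.039, 83.343], [-0.039, 0.077, 0.996, 939.939], [0.0, 0.0, 0.0, 1.0]]
wrist ['frame', 'fx', 'fy', 'cx', 'cy', 'T'] 359.20713507652795 359.20713507652795 322.4227263001829 238.99234781459597 [[0.318, -0.904, -0.285, 92.458], [0.948, 0.303, 0.096, 522.68], [-0.001, -0.3, 0.954, 384.654], [0.0, 0.0, 0.0, 1.0]]
```

View pics/side0.png

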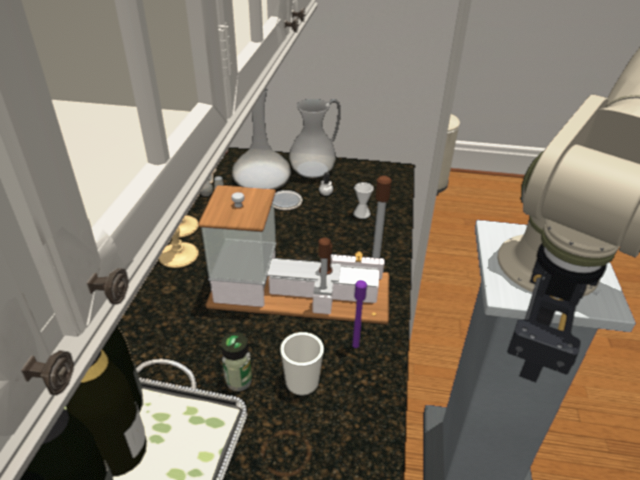

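View pics/top0.png

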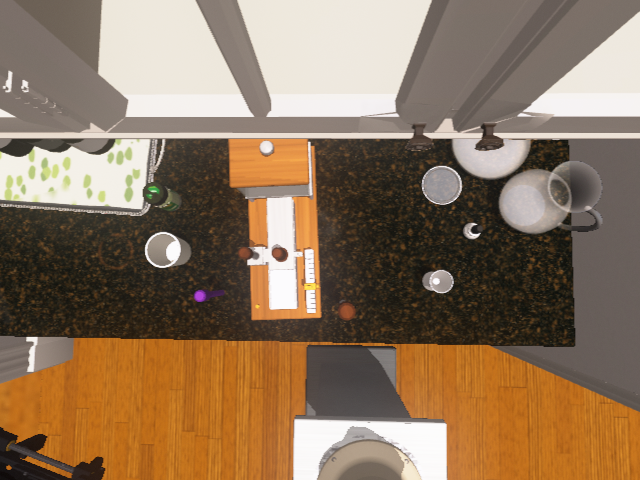

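View pics/wrist0.png

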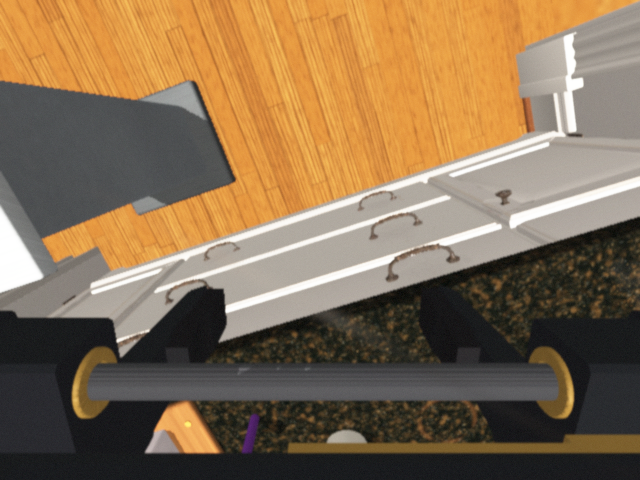

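Run:
```python
from h import *
t=cv2.imread('pics/top0.png');s=cv2.imread('pics/side0.png')
cv2.imwrite('pics/tc.png',cv2.resize(t[180:330,180:370],None,fx=4,fy=4,interpolation=cv2.INTER_CUBIC))
cv2.imwrite('pics/sc.png',cv2.resize(s[170:360,250:410],None,fx=3.1,fy=3.1,interpolation=cv2.INTER_CUBIC))
```

```text
(no output)
```

View pics/tc.png

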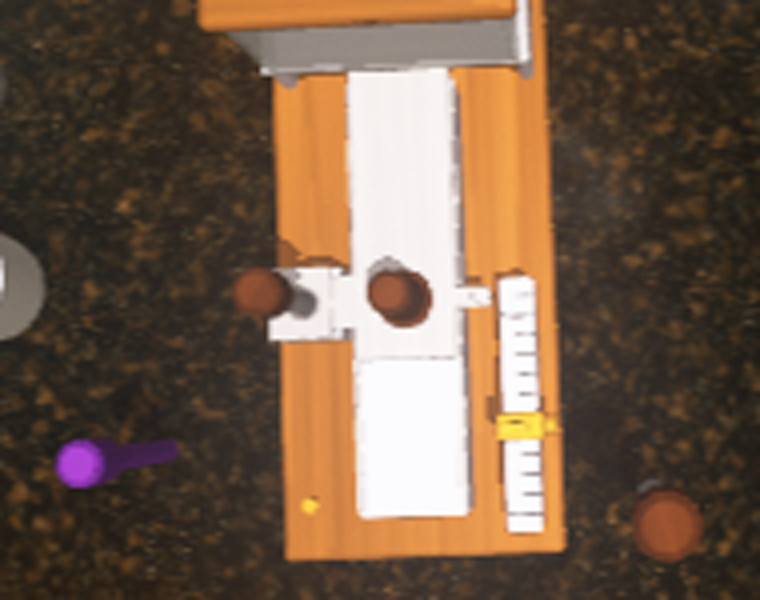

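View pics/sc.png

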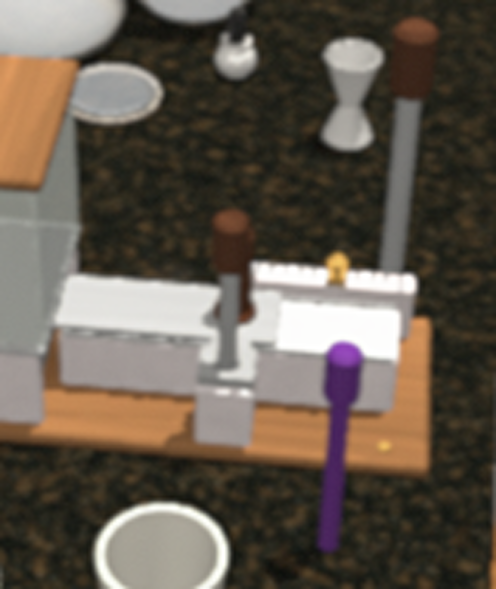

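Run:
```python
from h import *
t=load('top0');s=load('side0')
T=lambda u,v:(180+u/4,180+v/4)
S=lambda u,v:(250+u/3.1,170+v/3.1)
nl=onz(t,*T(287,559),12);nr=onz(t,*T(565,551),12)
print('board near',nl,nr,np.linalg.norm(nl-nr))
fr=onz(t,*T(547,100),12); print('right edge dir',fr-nr)
d=nl-nr; th=np.arctan2(d[1],d[0])-np.pi/2
e=fr-nr; th2=np.arctan2(e[1],e[0]); print('th',np.degrees(th),np.degrees(th2))
for nm,(u,v),(a,b),z in [('pintop',(262,292),(231,222),185),('handle top',(393,290),None,138),('big',(668,525),(415,32),250),('purple',(80,463),(344,355),165)]:
    print(nm,onz(t,*T(u,v),z), two(t,T(u,v),s,S(a,b)) if a is not None else 0) if False else print(nm,onz(t,*T(u,v),z))
print('pin',two(t,T(262,292),s,S(231,222)));print('big',two(t,T(668,525),s,S(415,32)));print('pur',two(t,T(80,463),s,S(344,352)))
print('pur foot',onz(s,*S(329,547),3)); print('big foot top view', onz(t,*T(648,485),90))
# cup by mask
im=t['frame'];g=cv2.cvtColor(im,cv2.COLOR_RGB2HSV)
m=((g[...,1]<40)&(g[...,2]>110)).astype(np.uint8);m[:, :140]=0;m[:, 195:]=0;m[:230]=0;m[270:]=0
c=max(cv2.findContours(m,0,2)[0],key=cv2.contourArea);print('cup top box',cv2.boundingRect(c),cv2.minEnclosingCircle(c))
# origin
for a in (th,th2):
    R=np.array([[np.cos(a),-np.sin(a)],[np.sin(a),np.cos(a)]]); o=((nl+nr)/2)[:2]+R@[135,0]
    print('origin',o,'pin',o+R@[0,52]); 
    print('proj handle top',proj(t,[*o,138]),'pin',proj(t,[*(o+R@[0,52]),185]),'side pin',proj(s,[*(o+R@[0,52]),185]),'handle',proj(s,[*o,138]))
```

```text
board near [356.61011406 250.55349118  12.        ] [363.18385091 102.62074735  12.        ] 148.07873146957007
right edge dir [240.90881915  12.35405609   0.        ]
th 2.5443978256442246 2.935615964913778
pintop [490.23283293 233.12014608 185.        ]Traceback (most recent call last):
  File "<stdin>", line 10, in <module>
TypeError: cannot unpack non-iterable NoneType object
```

Run:
```python
from h import *
t=load('top0');s=load('side0')
T=lambda u,v:(180+u/4,180+v/4)
S=lambda u,v:(250+u/3.1,170+v/3.1)
nl=onz(t,*T(287,559),12);nr=onz(t,*T(565,551),12)
th,th2=np.radians([2.54,2.94])
print('pin',two(t,T(262,292),s,S(231,219)));print('big',two(t,T(668,525),s,S(415,32)));print('pur',two(t,T(80,463),s,S(344,352)))
print('handletop z138',onz(t,*T(393,290),138))
print('pur foot',onz(s,*S(329,545),3)); 
im=t['frame'];g=cv2.cvtColor(im,cv2.COLOR_RGB2HSV)
m=((g[...,1]<50)&(g[...,2]>90)).astype(np.uint8);m[:, :140]=0;m[:, 195:]=0;m[:230]=0;m[272:]=0
c=max(cv2.findContours(m,0,2)[0],key=cv2.contourArea);print('cup top',cv2.boundingRect(c),cv2.minEnclosingCircle(c))
cv2.imwrite('pics/cupt.png',cv2.resize(im[225:275,135:200,::-1],None,fx=8,fy=8,interpolation=2))
cv2.imwrite('pics/cups.png',cv2.resize(s['frame'][325:400,270:335,::-1],None,fx=7,fy=7,interpolation=2))
for a in (th,th2):
    R=np.array([[np.cos(a),-np.sin(a)],[np.sin(a),np.cos(a)]]); o=((nl+nr)/2)[:2]+R@[135,0]
    print('origin',o,'pin',o+R@[0,52]) 
    q=lambda p:np.round(p,1)
    print('top handle',q(proj(t,[*o,138])),'pin',q(proj(t,[*(o+R@[0,52]),185])),'meas',T(393,290),T(262,292),'side pin',q(proj(s,[*(o+R@[0,52]),185])),'handle',q(proj(s,[*o,138])),'meas',S(231,219))
```

```text
pin (array([490.72763646, 233.94810974, 180.96925029]), np.float64(0.5962047880959652))
big (array([394.47309858,  56.05505789, 216.73433877]), np.float64(0.277239470582092))
pur (array([413.43209544, 318.58905915, 161.03574063]), np.float64(0.033516187254854))
handletop z138 [494.09182419 181.2032046  138.        ]
pur foot [412.27159536 321.81942884   3.        ]
cup top (145, 232, 46, 36) ((167.3222198486328, 250.0), 22.875452041625977)
origin [494.7643485  182.56989319] pin [492.45987262 234.51880454]
top handle [277.5 252.1] pin [244.7 251.7] meas (278.25, 252.5) (245.5, 253.0) side pin [323.8 239. ] handle [326.  242.1] meas (324.51612903225805, 240.64516129032256)
origin [494.71929458 183.51129158] pin [492.05220598 235.44284883]
top handle [277.  252.2] pin [244.2 252. ] meas (278.25, 252.5) (245.5, 253.0) side pin [323.9 239.3] handle [326.  242.4] meas (324.51612903225805, 240.64516129032256)
```

View pics/cupt.png

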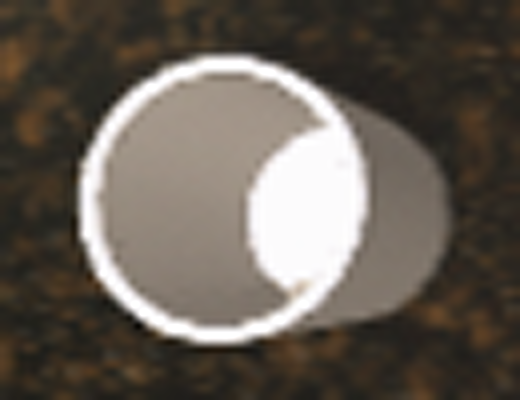

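View pics/cups.png

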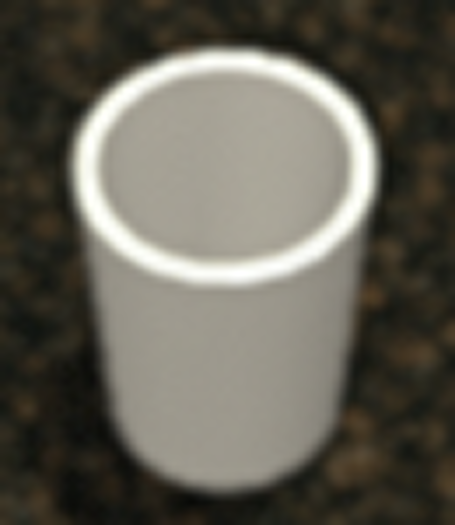

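```bash
cat >> h.py <<'E'
from scipy.spatial.transform import Rotation as Ro
def goto(p,yaw):
    o=ctrl.observe(); R=Ro.from_euler('xyz',o['tcp_rot'],degrees=True); G=Ro.from_euler('xyz',[180,0,yaw],degrees=True)
    print('tool shift m',np.round(R.inv().apply(np.array(p)-o['ee_pos'])/1000,4),'rotvec',np.round((R.inv()*G).as_rotvec(),4),'F',np.round(o['contact_force'],1),'pos',np.round(o['ee_pos'],1),'rpy',np.round(o['tcp_rot'],2),'t',o['t'],'w',o['width'])
E
python3 - <<'E'
from h import *
t=load('top0');s=load('side0')
T=lambda u,v:(180+u/4,180+v/4)
S=lambda u,v:(250+u/3.1,170+v/3.1)
print('cup rim',two(t,(162.9,249.9),s,(302.3,348.6)),onz(t,162.9,249.9,90),onz(s,302.3,348.6,90))
print('mark',onz(t,*T(523,425),70),onz(s,*S(337,256),76))
print('ptr',onz(t,*T(487,297),72))
goto([491,234.5,250],3)
E
```

```text
cup rim (array([499.43926309, 418.55438225,  87.73498249]), np.float64(0.09625409413156508)) [499.364404   417.66916548  90.        ] [499.02656095 420.48723489  90.        ]
mark [430.73906846 123.06965519  70.        ] [431.08702555 126.70195458  76.        ]
ptr [494.4211154 141.8664982  72.       ]
tool shift m [-0.1463  0.3909 -0.0116] rotvec [4.0000e-04 9.0000e-04 1.1947e+00] F [0.3 0.9 0.1] pos [167.  497.6 238.3] rpy [-1.7999e+02  5.0000e-02  7.1450e+01] t 0.15 w 88.18773753016626
```

```bash
python3 -m jog '[{"x":-0.016,"y":0.044,"z":-0.002,"az":0.14},{"x":-0.032,"y":0.088,"z":-0.005,"az":0.28},{"x":-0.05,"y":0.132,"z":-0.008,"az":0.42},{"x":-0.066,"y":0.176,"z":-0.011,"az":0.56},{"x":-0.082,"y":0.22,"z":-0.012,"az":0.7}]' 0.06 20; python3 -c "
from h import *
goto([491,234.5,250],3)"
```

```text
tool shift m [-0.1463  0.3909 -0.0116] rotvec [4.0000e-04 9.0000e-04 1.1947e+00] F [0.3 0.9 0.1] pos [167.  497.6 238.3] rpy [-1.7999e+02  5.0000e-02  7.1450e+01] t 0.15 w 88.18773753016626invalid input
```

```bash
python3 -m jog '[{"x":-0.016,"y":0.044,"z":-0.002,"ax":0,"ay":0,"az":0.14},{"x":-0.032,"y":0.088,"z":-0.005,"ax":0,"ay":0,"az":0.28},{"x":-0.05,"y":0.132,"z":-0.008,"ax":0,"ay":0,"az":0.42},{"x":-0.066,"y":0.176,"z":-0.011,"ax":0,"ay":0,"az":0.56},{"x":-0.082,"y":0.22,"z":-0.012,"ax":0,"ay":0,"az":0.7}]' 0.06 20; python3 -c "
from h import *
goto([491,234.5,250],3)"
```

```text
t: 0.65
ee_pos: [350.7, 348.6, 251.0]
tcp_rot: [-180.0, -0.0, 31.0]
contact_force: [-0.2, 1.0, -0.3]
width: 60.3
tool shift m [0.0614 0.17   0.001 ] rotvec [-1.00e-04 -3.00e-04  4.89e-01] F [-0.2  1.  -0.3] pos [350.7 348.6 251. ] rpy [-1.800e+02 -2.000e-02  3.102e+01] t 0.65 w 60.25359883817805
```

```bash
python3 -m jog '[{"x":0.014,"y":0.04,"z":0,"ax":0,"ay":0,"az":0.12},{"x":0.028,"y":0.08,"z":0,"ax":0,"ay":0,"az":0.24},{"x":0.043,"y":0.12,"z":0,"ax":0,"ay":0,"az":0.36},{"x":0.058,"y":0.162,"z":0,"ax":0,"ay":0,"az":0.48},{"x":0.058,"y":0.162,"z":0,"ax":0,"ay":0,"az":0.48}]' 0.05 20; python3 -c "
from h import *
f=grab('wrist','w1'); f=grab('top','t1')
goto([491,234.5,250],3)"
```

```text
t: 1.15
ee_pos: [486.2, 238.6, 249.9]
tcp_rot: [179.9, 0.0, 3.4]
contact_force: [-1.0, -0.6, -0.3]
width: 49.8
tool shift m [0.0071 0.0074 0.0002] rotvec [-0.0001  0.0012  0.0142] F [-0.7  0.1 -0.3] pos [483.4 241.4 250.2] rpy [-1.7999e+02  7.0000e-02  3.8100e+00] t 1.25 w 50.152108515806525
```

View pics/w1.png

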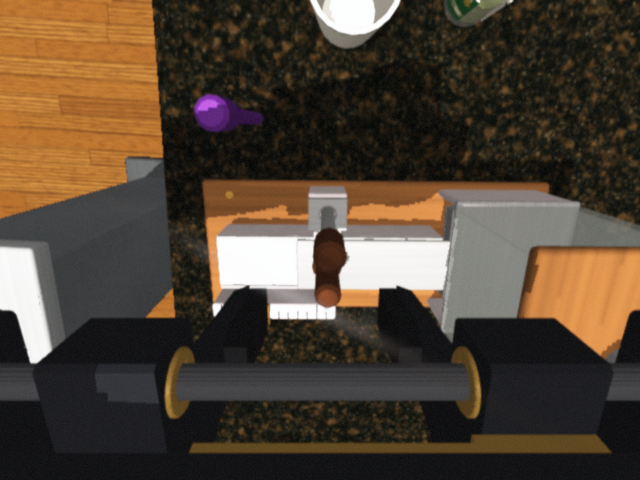

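View pics/t1.png

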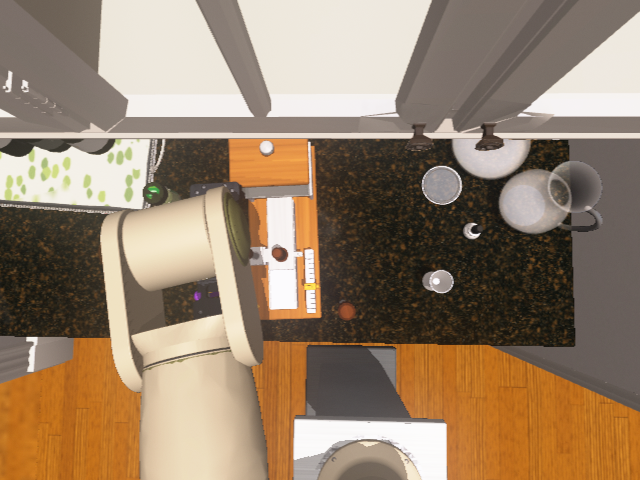

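Run:
```python
from h import *
f=load('w1'); im=f['frame']
cv2.imwrite('pics/w1c.png',cv2.resize(im[180:320,260:400,::-1],None,fx=4,fy=4,interpolation=2))
print(proj(f,[491,234.5,185]),proj(f,[494.5,182.5,138]))
goto([491,234.5,160],3)
```

```text
(np.float64(330.6387512049406), np.float64(263.3016116626615)) (np.float64(329.4212640950023), np.float64(302.7111510228328))
tool shift m [0.0072 0.0074 0.0902] rotvec [-0.0001  0.0012  0.0142] F [-0.7  0.1 -0.3] pos [483.4 241.4 250.2] rpy [-1.7999e+02  7.0000e-02  3.8100e+00] t 1.25 w 50.152108515806525
```

View pics/w1c.png

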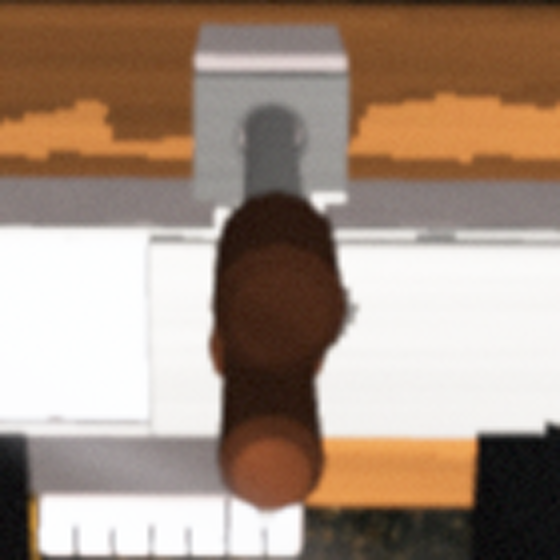

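Run:
```python
from h import *
f=load('w1')
print(onz(f,330.3,258,185),onz(f,326.7,295.5,138),onz(f,328.5,214,68))
```

```text
[490.55205024 238.04129061 185.        ] [491.93126971 188.71084627 138.        ] [491.28686311 238.23685262  68.        ]
```

```bash
python3 -m jog '[{"x":0.0075,"y":0.006,"z":0.02,"ax":0,"ay":0,"az":0.014},{"x":0.0075,"y":0.006,"z":0.045,"ax":0,"ay":0,"az":0.014},{"x":0.0075,"y":0.006,"z":0.07,"ax":0,"ay":0,"az":0.014},{"x":0.0075,"y":0.006,"z":0.09,"ax":0,"ay":0,"az":0.014},{"x":0.0075,"y":0.006,"z":0.1,"ax":0,"ay":0,"az":0.014}]' 0.05 20; python3 -m jog '[{"x":0,"y":0,"z":0,"ax":0,"ay":0,"az":0}]'; python3 -c "
from h import *
f=grab('wrist','w2'); f=grab('side','s2')
cv2.imwrite('pics/s2c.png',cv2.resize(f['frame'][180:330,220:420,::-1],None,fx=4,fy=4))
goto([491,236,150],3)"
```

```text
t: 1.75
ee_pos: [489.6, 237.2, 149.3]
tcp_rot: [180.0, 0.1, 3.2]
contact_force: [0.1, -1.2, -1.2]
width: 49.7
t: 1.85
ee_pos: [490.2, 237.0, 150.0]
tcp_rot: [180.0, 0.1, 3.1]
contact_force: [-0.1, 0.2, 0.5]
width: 50.0
tool shift m [-0.0003  0.0008  0.0017] rotvec [-0.0003 -0.0013  0.0017] F [-0.3 -0.5  0.1] pos [491.3 236.8 151.7] rpy [-1.7998e+02 -7.0000e-02  3.1000e+00] t 1.95 w 50.12024168494055
```

View pics/w2.png

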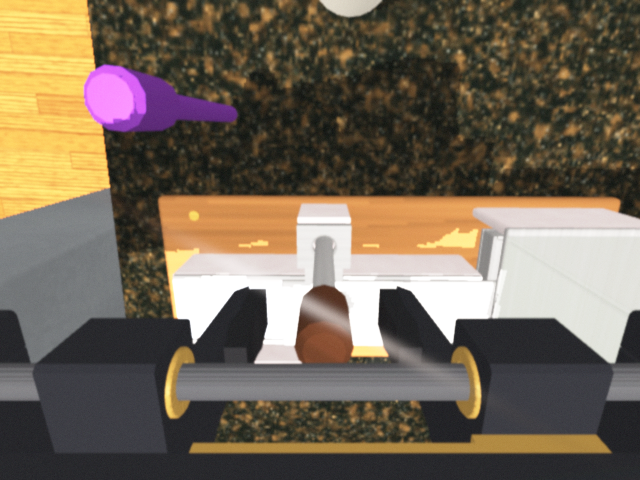

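View pics/s2c.png

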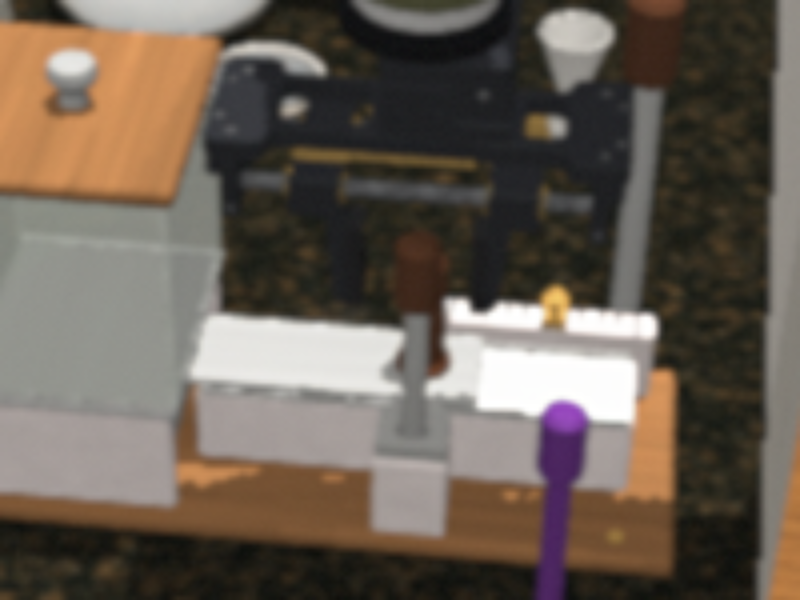

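Run:
```python
from h import *
f=load('s2')
print(proj(f,[491,236.5,151]),proj(f,[491,236.5,185]),proj(f,[491,233.5,185]))
print(onz(f,324.3,255.5,151), onz(f,220+418/4,180+240/4,185))
```

```text
(np.float64(323.97749984213806), np.float64(253.99580731334882)) (np.float64(324.3746086446094), np.float64(239.7487383601632)) (np.float64(324.6148012469296), np.float64(238.78414436585106))
[489.72444215 240.85969912 151.        ] [490.65669505 237.21721926 185.        ]
```

Pin lies between the fingers, well centred. Close, then lift.

```bash
python3 -m jog '[{"x":0,"y":0,"z":0,"ax":0,"ay":0,"az":0},{"x":0,"y":0,"z":0,"ax":0,"ay":0,"az":0},{"x":0,"y":0,"z":0,"ax":0,"ay":0,"az":0},{"x":0,"y":0,"z":0,"ax":0,"ay":0,"az":0},{"x":0,"y":0,"z":0,"ax":0,"ay":0,"az":0}]' 0.015 25
```

```text
t: 2.45
ee_pos: [491.3, 236.3, 151.0]
tcp_rot: [-180.0, -0.0, 3.0]
contact_force: [-0.5, 0.5, 1.3]
width: 20.9
```

```bash
python3 -m jog '[{"x":0,"y":0,"z":-0.01,"ax":0,"ay":0,"az":0},{"x":0,"y":0,"z":-0.025,"ax":0,"ay":0,"az":0},{"x":0,"y":0,"z":-0.045,"ax":0,"ay":0,"az":0},{"x":0,"y":0,"z":-0.065,"ax":0,"ay":0,"az":0},{"x":0,"y":0,"z":-0.09,"ax":0,"ay":0,"az":0}]';python3 -m jog '[{"x":0,"y":0,"z":-0.02,"ax":0,"ay":0,"az":0},{"x":0,"y":0,"z":-0.03,"ax":0,"ay":0,"az":0}]'; python3 -c "
from h import *
f=grab('wrist','w3'); f=grab('side','s3'); grab('top','t3')
goto([499,418.5,272],3)"
```

```text
t: 2.95
ee_pos: [490.9, 236.2, 241.6]
tcp_rot: [180.0, 0.1, 3.0]
contact_force: [-0.5, 0.4, 0.0]
width: 21.3
t: 3.15
ee_pos: [491.5, 236.4, 273.0]
tcp_rot: [-180.0, -0.2, 3.0]
contact_force: [0.0, -0.6, -0.5]
width: 21.0
tool shift m [ 0.0175 -0.1816 -0.0014] rotvec [ 0.     -0.      0.0006] F [-0.2  0.6 -1.5] pos [491.2 236.3 270.6] rpy [180.    -0.     3.04] t 3.3 w 20.764397302878447
```

View pics/w3.png

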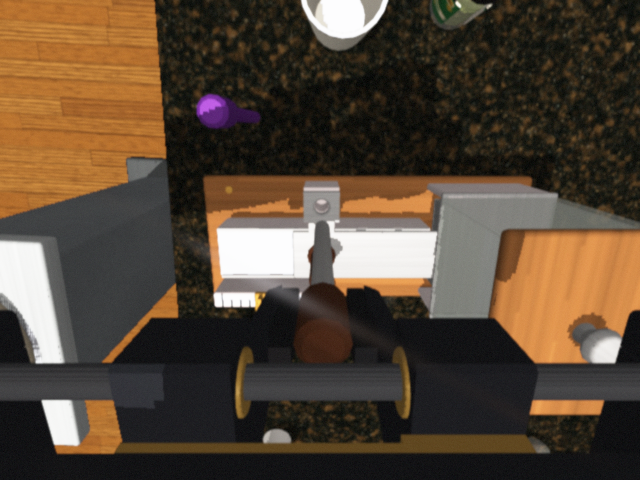

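View pics/s3.png

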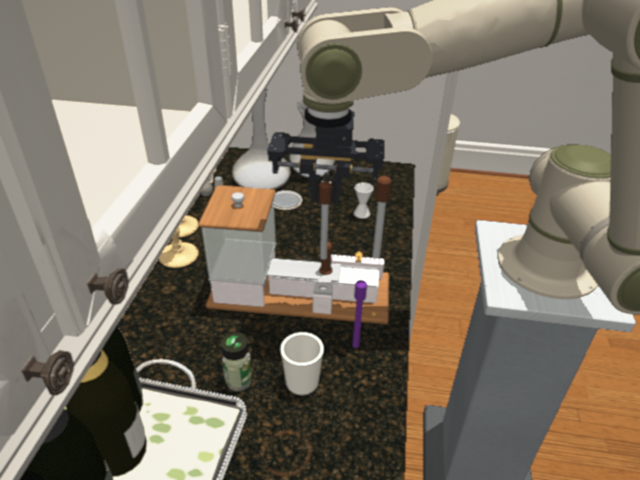

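```bash
python3 -m jog '[{"x":0.003,"y":-0.03,"z":0,"ax":0,"ay":0,"az":0},{"x":0.006,"y":-0.07,"z":0,"ax":0,"ay":0,"az":0},{"x":0.01,"y":-0.11,"z":0,"ax":0,"ay":0,"az":0},{"x":0.014,"y":-0.15,"z":0,"ax":0,"ay":0,"az":0},{"x":0.0175,"y":-0.182,"z":0,"ax":0,"ay":0,"az":0}]';python3 -m jog '[{"x":0,"y":0,"z":0,"ax":0,"ay":0,"az":0},{"x":0,"y":0,"z":0,"ax":0,"ay":0,"az":0}]'; python3 -c "
from h import *
f=grab('wrist','w4'); f=grab('side','s4'); t=grab('top','t4')
im=f['frame'][150:450,200:420]
cv2.imwrite('pics/s4c.png',cv2.resize(im[:,:,::-1],None,fx=2,fy=2))
goto([499,418.5,272],3)"
```

```text
t: 3.8
ee_pos: [498.4, 420.9, 268.9]
tcp_rot: [179.9, 0.1, 3.1]
contact_force: [0.3, 1.0, -1.1]
width: 21.0
t: 4.0
ee_pos: [498.7, 418.9, 269.0]
tcp_rot: [179.9, 0.1, 3.1]
contact_force: [0.2, -1.0, -1.1]
width: 21.0
tool shift m [-0.0002 -0.0006 -0.0015] rotvec [ 0.0005  0.0006 -0.0005] F [ 0.3  0.3 -0.5] pos [499.2 417.9 270.5] rpy [1.7997e+02 3.0000e-02 2.9700e+00] t 4.15 w 21.119491369669603
```

View pics/w4.png

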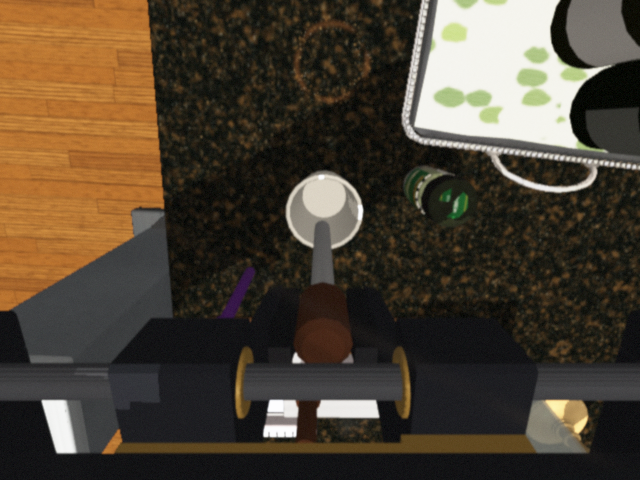

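View pics/s4c.png

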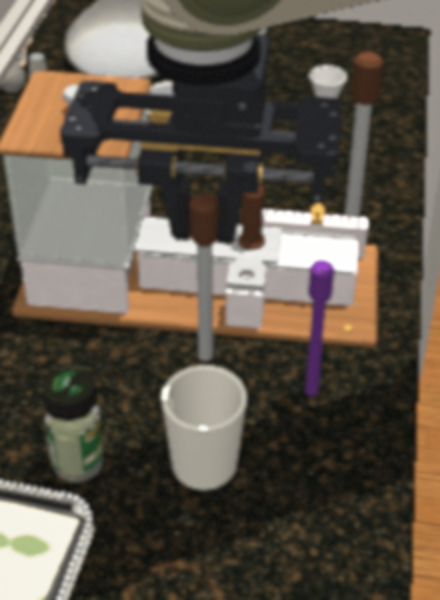

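```bash
python3 -c "
from h import *
print(two(load('s4'),(302.5,328),load('w4'),(321.5,226)))
f=load('w4');print(onz(f,324,211,90))"
python3 -m jog '[{"x":0,"y":0,"z":0.02,"ax":0,"ay":0,"az":0},{"x":0,"y":0,"z":0.05,"ax":0,"ay":0,"az":0},{"x":0,"y":0,"z":0.08,"ax":0,"ay":0,"az":0},{"x":0,"y":0,"z":0.105,"ax":0,"ay":0,"az":0},{"x":0,"y":0,"z":0.12,"ax":0,"ay":0,"az":0}]';python3 -m jog '[{"x":0,"y":0,"z":0.004,"ax":0,"ay":0,"az":0},{"x":0,"y":0,"z":0.008,"ax":0,"ay":0,"az":0},{"x":0,"y":0,"z":0.01,"ax":0,"ay":0,"az":0},{"x":0,"y":0,"z":0.01,"ax":0,"ay":0,"az":0}]'; python3 -c "
from h import *
f=grab('wrist','w5'); f=grab('side','s5')
im=f['frame'][200:430,200:420]
cv2.imwrite('pics/s5c.png',cv2.resize(im[:,:,::-1],None,fx=2.5,fy=2.5))
goto([499,418.5,136],3)"
```

```text
(array([497.58899917, 421.82292811, 142.23569442]), np.float64(1.3450575237989426))
[499.02156588 421.7196443   90.        ]
t: 4.65
ee_pos: [498.7, 417.6, 148.8]
tcp_rot: [179.9, 0.1, 3.0]
contact_force: [-0.1, 0.1, -1.8]
width: 21.2
t: 5.05
ee_pos: [499.3, 418.9, 141.3]
tcp_rot: [-180.0, -0.1, 3.0]
contact_force: [-0.7, -0.7, -0.7]
width: 20.7
tool shift m [-0.0003  0.0005  0.0054] rotvec [-0.0005 -0.001   0.0006] F [-0.  -0.  -1.4] pos [499.3 419.  141.4] rpy [-1.7997e+02 -6.0000e-02  3.0300e+00] t 5.15 w 20.95093667684707
```

View pics/s5c.png

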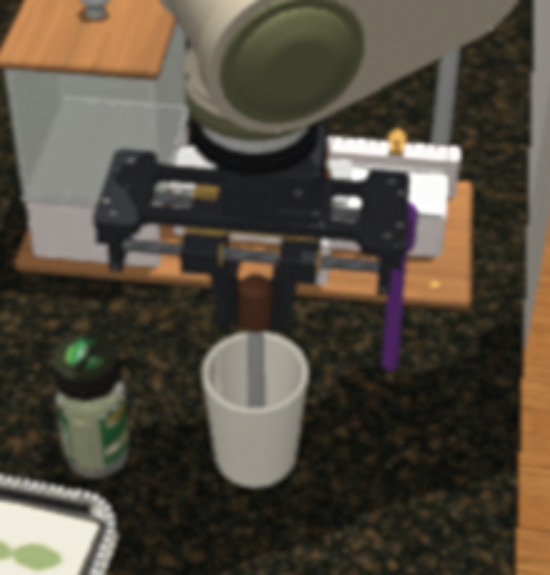

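View pics/w5.png

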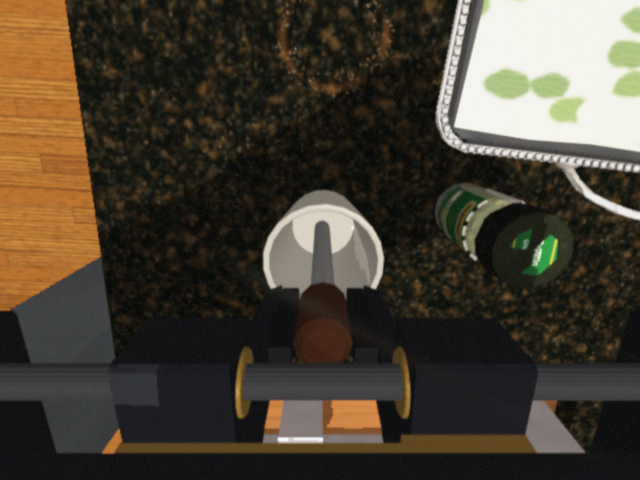

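```bash
python3 -m jog '[{"x":0,"y":0,"z":0.002,"ax":0,"ay":0,"az":0},{"x":0,"y":0,"z":0.004,"ax":0,"ay":0,"az":0},{"x":0,"y":0,"z":0.004,"ax":0,"ay":0,"az":0}]'
```

```text
t: 5.45
ee_pos: [498.9, 418.9, 136.4]
tcp_rot: [180.0, 0.0, 3.0]
contact_force: [0.4, 0.3, -0.6]
width: 20.9
```

```bash
python3 -m jog '[{"x":0,"y":0,"z":0.001,"ax":0,"ay":0,"az":0},{"x":0,"y":0,"z":0.002,"ax":0,"ay":0,"az":0},{"x":0,"y":0,"z":0.002,"ax":0,"ay":0,"az":0}]'
```

```text
t: 5.75
ee_pos: [499.4, 419.3, 135.9]
tcp_rot: [-179.9, -0.1, 3.0]
contact_force: [-1.9, -1.1, 5.9]
width: 21.3
```

```bash
python3 -m jog '[{"x":0,"y":0,"z":0,"ax":0,"ay":0,"az":0},{"x":0,"y":0,"z":0,"ax":0,"ay":0,"az":0},{"x":0,"y":0,"z":0,"ax":0,"ay":0,"az":0},{"x":0,"y":0,"z":0,"ax":0,"ay":0,"az":0},{"x":0,"y":0,"z":0,"ax":0,"ay":0,"az":0}]' 0.045; python3 -c "
from h import *
f=grab('wrist','w6'); f=grab('side','s6')
im=f['frame'][200:430,200:420]
cv2.imwrite('pics/s6c.png',cv2.resize(im[:,:,::-1],None,fx=2.5,fy=2.5))
goto([499,418.5,136],3)"
```

```text
t: 6.25
ee_pos: [499.0, 419.0, 134.6]
tcp_rot: [180.0, 0.0, 3.0]
contact_force: [-1.4, -0.6, -0.1]
width: 45.0
tool shift m [-0.0001  0.0004 -0.0014] rotvec [0.0001 0.0001 0.0006] F [-0.4  0.5 -0.3] pos [499.  419.  134.6] rpy [1.80e+02 1.00e-02 3.04e+00] t 6.35 w 44.873344478855465
```

View pics/s6c.png

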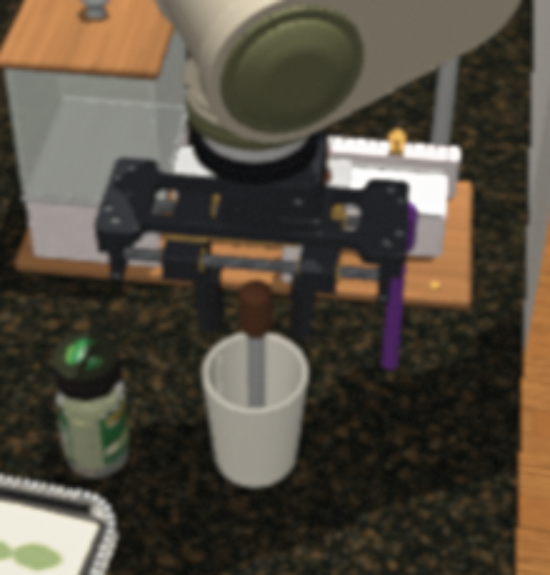

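View pics/w6.png

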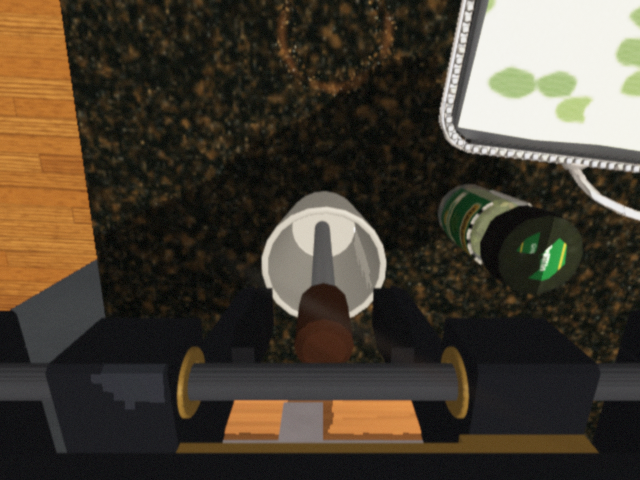

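```bash
python3 -m jog '[{"x":0,"y":0,"z":-0.015,"ax":0,"ay":0,"az":0},{"x":0,"y":0,"z":-0.04,"ax":0,"ay":0,"az":0},{"x":0,"y":0,"z":-0.07,"ax":0,"ay":0,"az":0},{"x":0,"y":0,"z":-0.1,"ax":0,"ay":0,"az":0},{"x":0,"y":0,"z":-0.12,"ax":0,"ay":0,"az":0}]';python3 -m jog '[{"x":-0.003,"y":0.03,"z":0,"ax":0,"ay":0,"az":0},{"x":-0.006,"y":0.075,"z":0,"ax":0,"ay":0,"az":0},{"x":-0.009,"y":0.12,"z":0,"ax":0,"ay":0,"az":0},{"x":-0.013,"y":0.165,"z":0,"ax":0,"ay":0,"az":0},{"x":-0.016,"y":0.205,"z":0,"ax":0,"ay":0,"az":0}]';python3 -m jog '[{"x":-0.0175,"y":0.23,"z":0,"ax":0,"ay":0,"az":0},{"x":-0.0175,"y":0.234,"z":0,"ax":0,"ay":0,"az":0},{"x":-0.0175,"y":0.234,"z":0,"ax":0,"ay":0,"az":0}]'; python3 -c "
from h import *
f=grab('wrist','w7'); f=grab('side','s7')
goto([493.7,184.7,256],2.8)"
```

```text
t: 6.85
ee_pos: [499.3, 419.1, 257.1]
tcp_rot: [-179.9, -0.1, 3.0]
contact_force: [0.2, -0.2, -0.1]
width: 44.9
t: 7.35
ee_pos: [493.5, 211.5, 254.9]
tcp_rot: [180.0, -0.0, 3.0]
contact_force: [0.2, -0.8, 1.1]
width: 45.1
t: 7.65
ee_pos: [490.2, 61.6, 254.9]
tcp_rot: [180.0, -0.0, 3.1]
contact_force: [0.8, -0.3, -0.7]
width: 44.6
tool shift m [ 0.0089 -0.1256 -0.0013] rotvec [ 0.0011 -0.0001 -0.002 ] F [ 0.1  0.5 -0.1] pos [490.7  58.8 254.9] rpy [ 1.7994e+02 -1.0000e-02  2.6900e+00] t 7.75 w 45.66395239832734
```

View pics/w7.png

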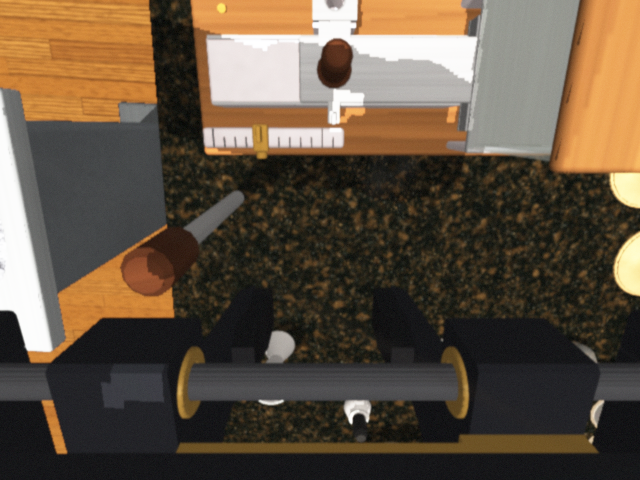

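View pics/s7.png

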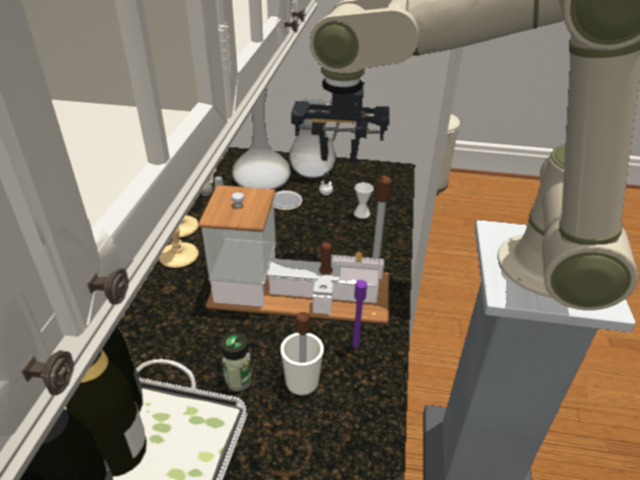

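Run:
```python
from h import *
f=load('w7')
cv2.imwrite('pics/w7c.png',cv2.resize(f['frame'][20:170,190:380,::-1],None,fx=4,fy=4,interpolation=2))
```

```text
(no output)
```

View pics/w7c.png

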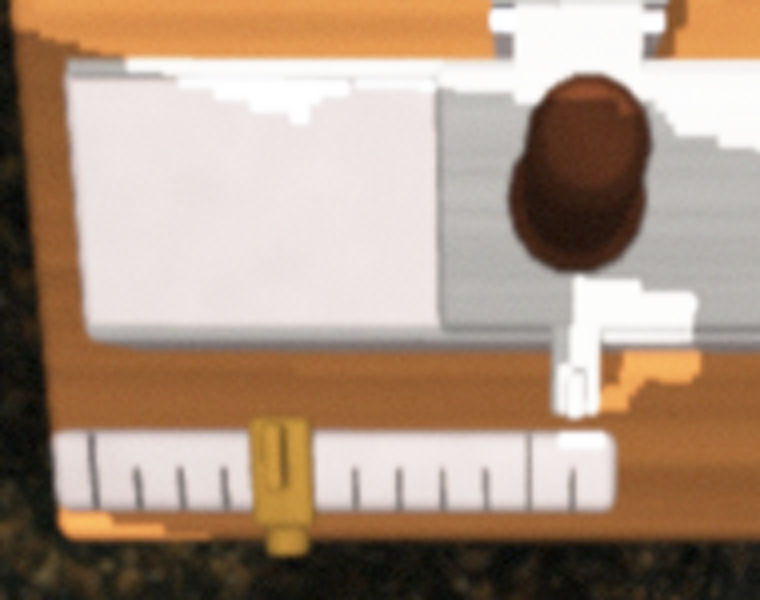

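Run:
```python
from h import *
f=load('w7')
C=lambda u,v:(190+u/4,20+v/4)
m=onz(f,*C(274,455),76);p=onz(f,*C(574,390),76);h=onz(f,*C(588,131),138)
a=np.radians(2.74);ex=np.array([np.cos(a),np.sin(a),0]);ey=np.array([-np.sin(a),np.cos(a),0])
print(m,p,h,'dx',(m-p)@ex,'dy',(m-p)@ey,(p-h)@ex,(p-h)@ey)
b1=onz(f,*C(93,470),66);b2=onz(f,*C(529,470),66);print('10 ticks',b1,b2,(b2-b1)@ex,np.degrees(np.arctan2(*(b2-b1)[1::-1])))
# board edge angle: near right edge line in image
q1=onz(f,*C(62,540),12);q2=onz(f,*C(700,541),12);print(np.degrees(np.arctan2(*(q2-q1)[1::-1])))
```

```text
[430.40312851 130.27815543  76.        ] [494.65941905 147.13148655  76.        ] [492.62886962 186.29365305 138.        ] dx -64.98848241613224 dy -13.762368876002647 0.15612778062143254 -39.214462123186465
10 ticks [388.12442131 124.5717734   66.        ] [485.92232218 129.82009415  66.        ] 97.93698258379247 3.071829273207706
2.981817157881608
```

```bash
python3 -m jog '[{"x":0.003,"y":-0.03,"z":0,"ax":0,"ay":0,"az":0},{"x":0.006,"y":-0.07,"z":0,"ax":0,"ay":0,"az":0},{"x":0.0085,"y":-0.11,"z":0,"ax":0,"ay":0,"az":0},{"x":0.0085,"y":-0.126,"z":0,"ax":0,"ay":0,"az":0},{"x":0.0085,"y":-0.126,"z":0,"ax":0,"ay":0,"az":0}]' 0.05;python3 -m jog '[{"x":0,"y":0,"z":0.03,"ax":0,"ay":0,"az":0},{"x":0,"y":0,"z":0.07,"ax":0,"ay":0,"az":0},{"x":0,"y":0,"z":0.095,"ax":0,"ay":0,"az":0},{"x":0,"y":0,"z":0.1,"ax":0,"ay":0,"az":0},{"x":0,"y":0,"z":0.1,"ax":0,"ay":0,"az":0}]'; python3 -c "
from h import *
f=grab('wrist','w8'); f=grab('side','s8')
im=f['frame'][100:330,200:420]
cv2.imwrite('pics/s8c.png',cv2.resize(im[:,:,::-1],None,fx=2.5,fy=2.5))
goto([493.3,185.3,100],2.9)"
```

```text
t: 8.25
ee_pos: [492.0, 192.0, 254.6]
tcp_rot: [-180.0, 0.0, 3.2]
contact_force: [0.1, -0.4, 0.3]
width: 50.3
t: 8.75
ee_pos: [492.6, 189.3, 154.9]
tcp_rot: [180.0, 0.0, 3.0]
contact_force: [0.4, -0.8, 1.1]
width: 50.1
tool shift m [-0.0003  0.0043  0.0563] rotvec [-0.0002 -0.0025  0.0021] F [-0.1 -0.7  0.6] pos [493.3 189.6 156.3] rpy [-1.7999e+02 -1.4000e-01  3.0200e+00] t 8.85 w 49.92012161599525
```

View pics/w8.png

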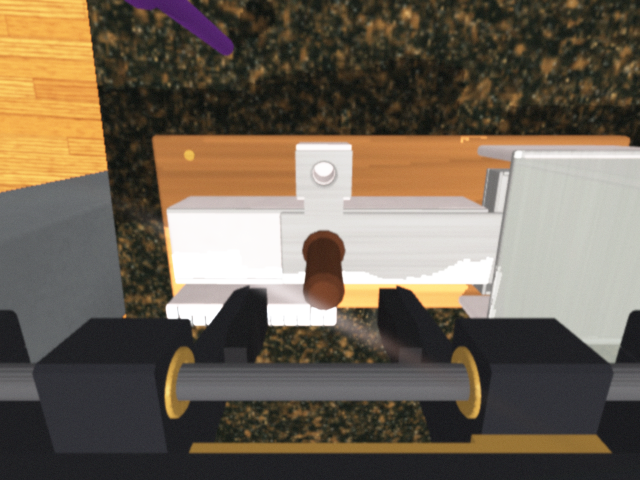

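View pics/s8c.png

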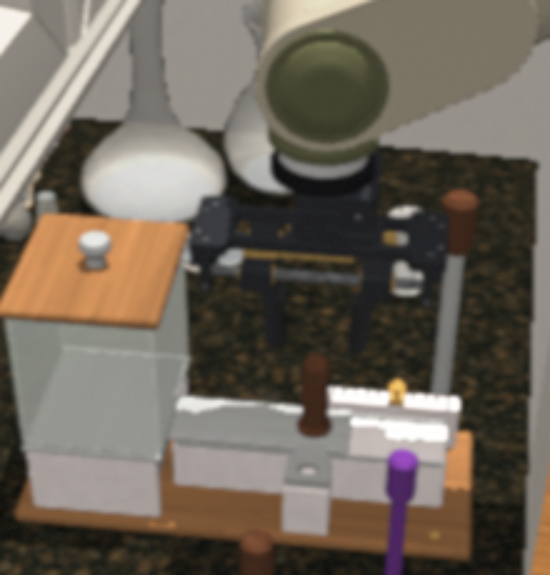

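```bash
python3 -m jog '[{"x":0,"y":0.004,"z":0.01,"ax":0,"ay":0,"az":0},{"x":0,"y":0.004,"z":0.02,"ax":0,"ay":0,"az":0},{"x":0,"y":0.004,"z":0.03,"ax":0,"ay":0,"az":0},{"x":0,"y":0.004,"z":0.04,"ax":0,"ay":0,"az":0},{"x":0,"y":0.004,"z":0.05,"ax":0,"ay":0,"az":0}]' 0.04; python3 -m jog '[{"x":0,"y":0,"z":0.003,"ax":0,"ay":0,"az":0},{"x":0,"y":0,"z":0.003,"ax":0,"ay":0,"az":0}]'; python3 -c "
from h import *
f=grab('wrist','w9'); f=grab('side','s9')
im=f['frame'][100:330,200:420]
cv2.imwrite('pics/s9c.png',cv2.resize(im[:,:,::-1],None,fx=2.5,fy=2.5))
goto([493.3,185.3,102],2.9)"
```

```text
t: 9.35
ee_pos: [492.5, 185.7, 103.7]
tcp_rot: [180.0, 0.0, 3.0]
contact_force: [-0.2, -0.2, -0.2]
width: 39.7
t: 9.55
ee_pos: [492.5, 185.7, 101.2]
tcp_rot: [180.0, 0.1, 3.0]
contact_force: [-0.7, 0.0, 0.3]
width: 40.1
tool shift m [ 0.0004  0.0005 -0.    ] rotvec [-0.0001 -0.0005  0.0025] F [-0.1  0.7 -0.4] pos [492.9 185.8 102. ] rpy [-1.80e+02 -3.00e-02  3.04e+00] t 9.65 w 39.68042750111577
```

View pics/w9.png

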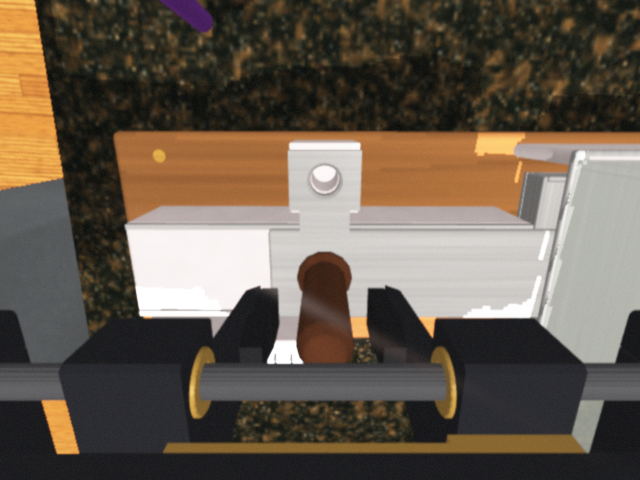

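View pics/s9c.png

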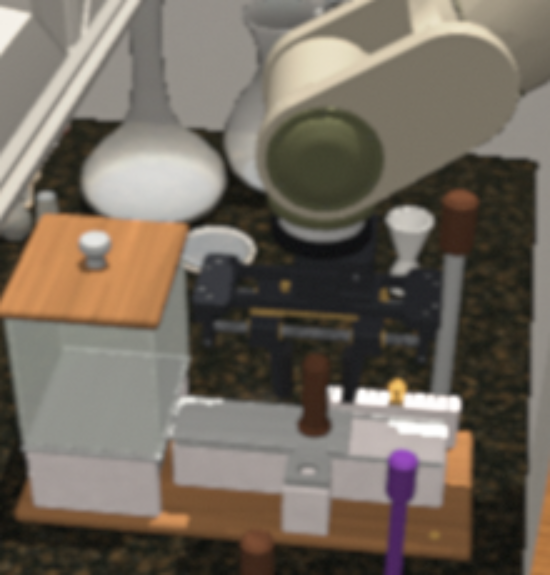

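Handle is between the fingers, no contact. Close firmly.

```bash
python3 -m jog '[{"x":0,"y":0,"z":0,"ax":0,"ay":0,"az":0},{"x":0,"y":0,"z":0,"ax":0,"ay":0,"az":0},{"x":0,"y":0,"z":0,"ax":0,"ay":0,"az":0},{"x":0,"y":0,"z":0,"ax":0,"ay":0,"az":0}]' 0.015 40
```

```text
t: 10.05
ee_pos: [493.3, 185.8, 102.0]
tcp_rot: [-180.0, -0.1, 3.0]
contact_force: [4.2, 0.4, -0.9]
width: 20.8
```

```bash
python3 -m jog '[{"x":-0.006,"y":0,"z":0,"ax":0,"ay":0,"az":0},{"x":-0.014,"y":0,"z":0,"ax":0,"ay":0,"az":0},{"x":-0.022,"y":0,"z":0,"ax":0,"ay":0,"az":0},{"x":-0.03,"y":0,"z":0,"ax":0,"ay":0,"az":0},{"x":-0.038,"y":0,"z":0,"ax":0,"ay":0,"az":0}]'; python3 -m jog '[{"x":-0.008,"y":0,"z":0,"ax":0,"ay":0,"az":0},{"x":-0.016,"y":0,"z":0,"ax":0,"ay":0,"az":0},{"x":-0.022,"y":0,"z":0,"ax":0,"ay":0,"az":0},{"x":-0.024,"y":0,"z":0,"ax":0,"ay":0,"az":0},{"x":-0.024,"y":0,"z":0,"ax":0,"ay":0,"az":0}]'; python3 -c "
from h import *
f=grab('wrist','w10'); t=grab('top','t10'); f=grab('side','s10')
im=f['frame'][170:330,220:420]
cv2.imwrite('pics/s10c.png',cv2.resize(im[:,:,::-1],None,fx=3.7,fy=3.7,interpolation=2))
cv2.imwrite('pics/t10c.png',cv2.resize(t['frame'][180:330,180:370,::-1],None,fx=4,fy=4,interpolation=2))
goto([493.3,185.3,102],2.9)"
```

```text
t: 10.55
ee_pos: [455.7, 183.8, 102.0]
tcp_rot: [-180.0, -0.2, 3.0]
contact_force: [7.5, 2.0, -3.7]
width: 20.3
t: 11.05
ee_pos: [431.9, 182.6, 102.1]
tcp_rot: [-180.0, -0.2, 3.0]
contact_force: [9.7, 2.1, -5.3]
width: 20.7
tool shift m [0.0612 0.0006 0.0003] rotvec [-0.0006 -0.0038  0.0021] F [ 8.9  1.3 -4.7] pos [432.1 182.6 102. ] rpy [-179.97   -0.22    3.02] t 11.2 w 20.466147041001598
```

View pics/w10.png

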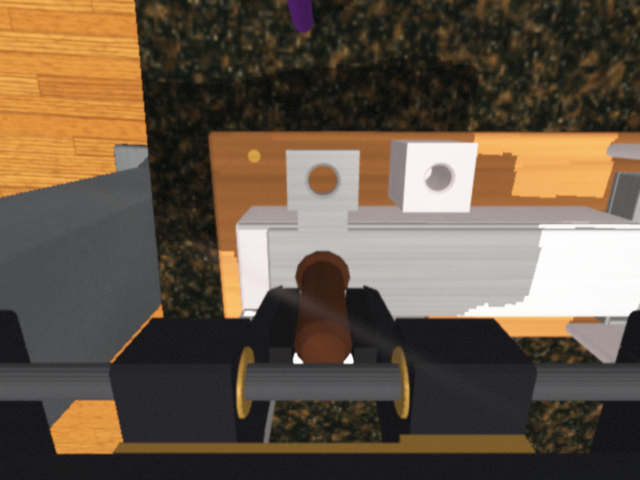

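View pics/s10c.png

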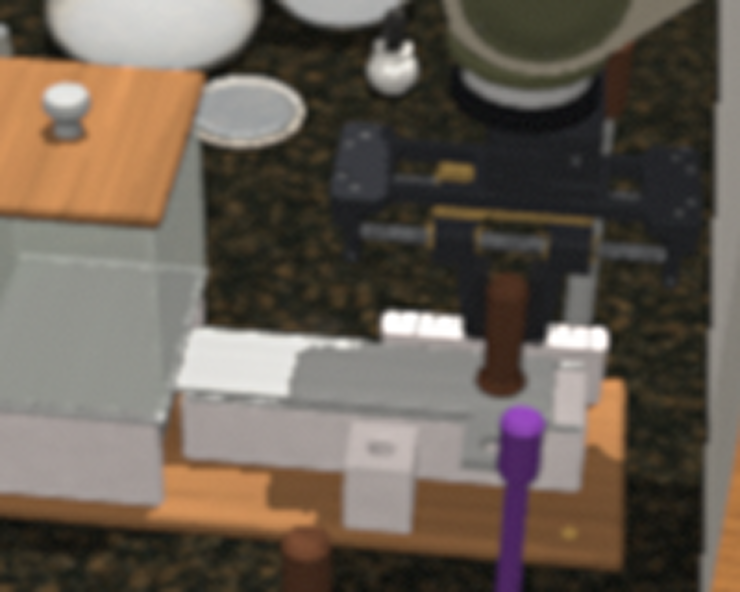

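View pics/t10c.png

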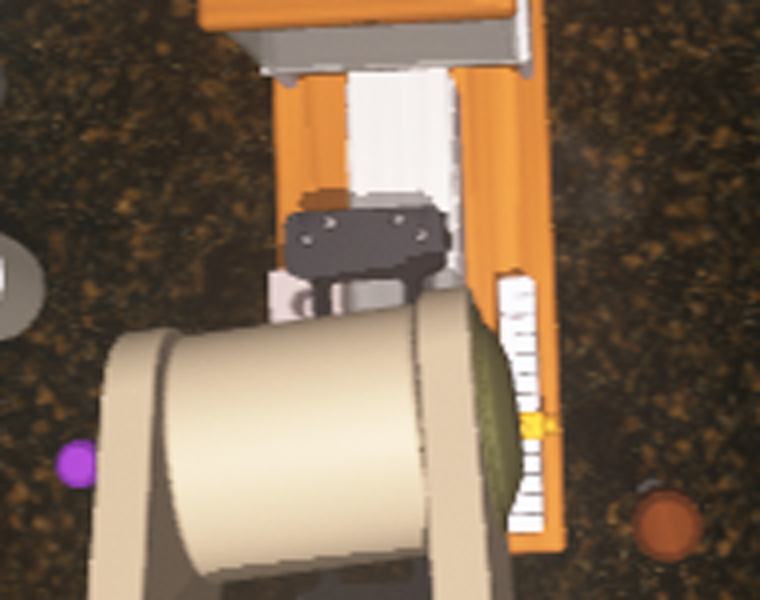

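```bash
python3 -m jog '[{"x":-0.002,"y":0,"z":0,"ax":0,"ay":0,"az":0},{"x":-0.0035,"y":0,"z":0,"ax":0,"ay":0,"az":0}]' - 50; python3 -m jog '[{"x":0,"y":0.0006,"z":0,"ax":-0.035,"ay":0,"az":0},{"x":0,"y":0.0013,"z":0,"ax":-0.07,"ay":0,"az":0},{"x":0,"y":0.002,"z":0,"ax":-0.105,"ay":0,"az":0},{"x":0,"y":0.0027,"z":0,"ax":-0.14,"ay":0,"az":0},{"x":0,"y":0.0027,"z":0,"ax":-0.14,"ay":0,"az":0}]'; python3 -c "
from h import *
f=grab('wrist','w11'); t=grab('top','t11')
cv2.imwrite('pics/t11c.png',cv2.resize(t['frame'][230:330,240:370,::-1],None,fx=6,fy=6,interpolation=2))
goto([493.3,185.3,102],2.9)"
```

```text
t: 11.4
ee_pos: [428.8, 182.5, 102.1]
tcp_rot: [-180.0, -0.3, 3.0]
contact_force: [9.8, 2.7, -6.1]
width: 20.6
t: 11.9
ee_pos: [429.0, 180.6, 102.2]
tcp_rot: [172.0, -0.3, 3.1]
contact_force: [8.8, 4.7, -3.0]
width: 20.7
tool shift m [ 0.0644 -0.0013  0.0004] rotvec [ 0.1377 -0.0052  0.0022] F [ 8.3  6.6 -3.8] pos [429.  180.6 102.2] rpy [172.11  -0.29   3.05] t 12.0 w 20.506231913968712
```

View pics/t11c.png

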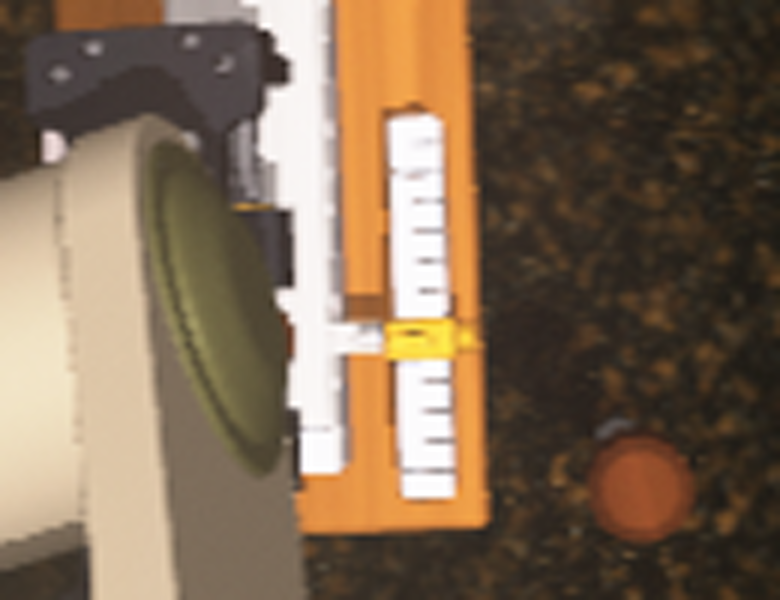

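View pics/w11.png

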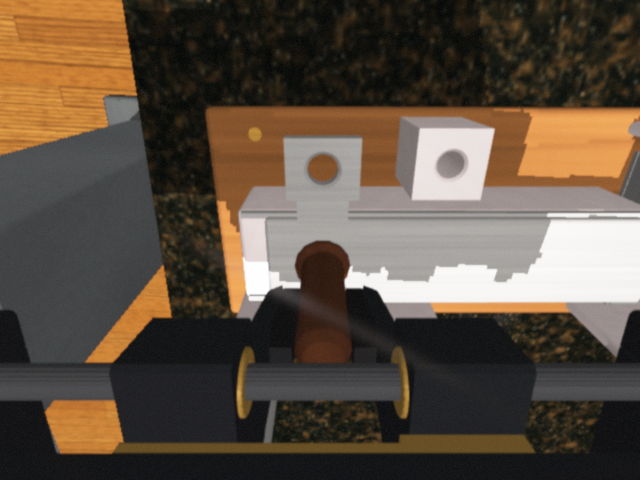

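Run:
```python
from h import *
t=load('t11'); c=t['frame'][275:298,292:324,::-1]
cv2.imwrite('pics/t11d.png',cv2.resize(c,None,fx=24,fy=24,interpolation=cv2.INTER_NEAREST))
# expected line direction at constant dispenser x
a=np.radians(2.85);ey=np.array([-np.sin(a),np.cos(a),0])
p=onz(t,302,286.5,76)
for k in(0,-13):print(proj(t,p+k*ey))
```

```text
(np.float64(302.0), np.float64(286.50000000000006))
(np.float64(308.5358034244042), np.float64(286.25951762031144))
```

View pics/t11d.png

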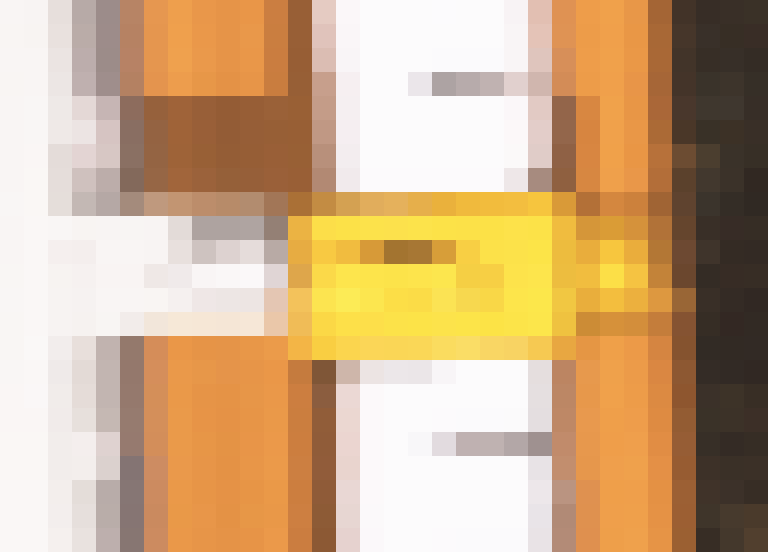

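Run:
```python
from h import *
f=load('w7')['frame'][:,:,::-1]
a=cv2.resize(f[95:130,322:350],None,fx=13,fy=13,interpolation=0);b=cv2.resize(f[118:153,246:274],None,fx=13,fy=13,interpolation=0)
cv2.imwrite('pics/w7d.png',np.hstack([b,np.zeros_like(b[:,:20]),a]))
t=load('t11')['frame'].astype(int)
print('ptr');[print(v,t[v,298:304].tolist()) for v in range(282,291)]
print('rider');[print(v,t[v,306:313].tolist()) for v in range(282,292)]
```

```text
ptr
282 [[150, 102, 69], [161, 101, 59], [155, 98, 59], [149, 96, 57], [150, 95, 57], [154, 96, 57]]
283 [[191, 153, 126], [194, 149, 114], [188, 141, 107], [183, 139, 105], [178, 140, 111], [162, 118, 87]]
284 [[248, 244, 243], [227, 219, 216], [174, 163, 160], [174, 163, 160], [175, 164, 161], [148, 128, 117]]
285 [[248, 244, 243], [232, 224, 221], [206, 195, 192], [221, 210, 208], [229, 220, 218], [184, 170, 165]]
286 [[239, 232, 230], [240, 234, 234], [249, 245, 245], [250, 247, 247], [251, 248, 249], [224, 213, 213]]
287 [[249, 245, 243], [245, 240, 239], [239, 231, 230], [237, 230, 228], [237, 229, 227], [228, 198, 179]]
288 [[242, 230, 218], [246, 232, 215], [246, 231, 214], [245, 230, 214], [246, 231, 215], [234, 199, 169]]
289 [[213, 141, 89], [234, 151, 72], [230, 148, 71], [229, 148, 72], [232, 151, 72], [235, 155, 74]]
290 [[213, 142, 91], [234, 153, 74], [231, 151, 73], [229, 148, 74], [231, 149, 72], [234, 151, 72]]
rider
282 [[241, 234, 236], [252, 250, 252], [252, 250, 252], [252, 250, 252], [252, 250, 252], [252, 250, 252], [252, 250, 252]]
283 [[212, 161, 82], [225,
[... 342 characters left out ...]
7], [253, 228, 75], [252, 227, 74], [253, 228, 76], [252, 230, 78], [245, 207, 68], [247, 207, 68]]
287 [[252, 235, 86], [252, 230, 79], [252, 222, 71], [251, 220, 71], [251, 227, 84], [247, 216, 79], [249, 215, 71]]
288 [[253, 224, 73], [253, 223, 74], [252, 226, 73], [252, 227, 72], [252, 227, 75], [252, 228, 73], [252, 227, 70]]
289 [[251, 213, 78], [251, 214, 87], [250, 214, 86], [250, 215, 87], [250, 220, 95], [250, 221, 102], [249, 214, 100]]
290 [[206, 182, 170], [236, 228, 227], [236, 231, 233], [235, 230, 232], [248, 245, 247], [252, 251, 252], [252, 251, 252]]
291 [[235, 216, 212], [252, 249, 250], [252, 251, 252], [252, 251, 252], [252, 251, 252], [252, 251, 252], [252, 251, 252]]
```

View pics/w7d.png

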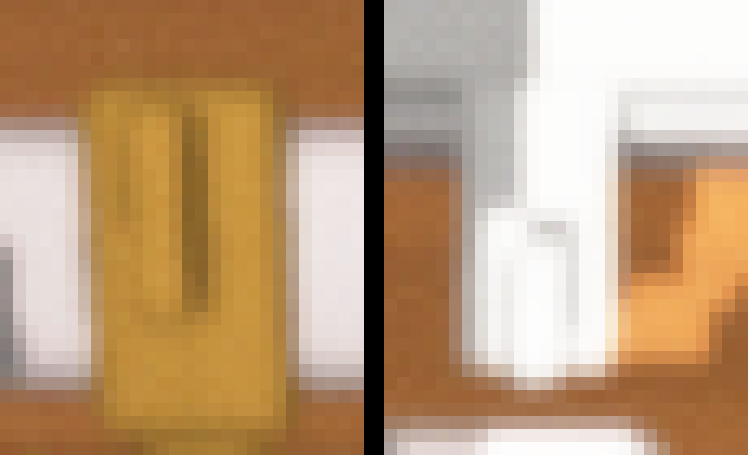

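```bash
python3 -m jog '[{"x":-0.0013,"y":0,"z":0,"ax":0,"ay":0,"az":0},{"x":-0.0013,"y":0,"z":0,"ax":0,"ay":0,"az":0},{"x":-0.0013,"y":0,"z":0,"ax":0,"ay":0,"az":0}]'; python3 -c "
from h import *
t=grab('top','t12'); s=grab('side','s12')
cv2.imwrite('pics/t12d.png',cv2.resize(t['frame'][275:298,292:324,::-1],None,fx=24,fy=24,interpolation=0))
goto([493.3,185.8,102],2.9)"
```

```text
t: 12.3
ee_pos: [427.8, 180.6, 102.2]
tcp_rot: [172.1, -0.3, 3.0]
contact_force: [8.4, 5.6, -4.0]
width: 20.3
tool shift m [ 0.0657 -0.0018  0.0003] rotvec [ 0.1372 -0.0053  0.0018] F [ 7.9  6.8 -4.5] pos [427.8 180.6 102.2] rpy [172.14  -0.29   3.03] t 12.4 w 20.041920078344678
```

View pics/t12d.png

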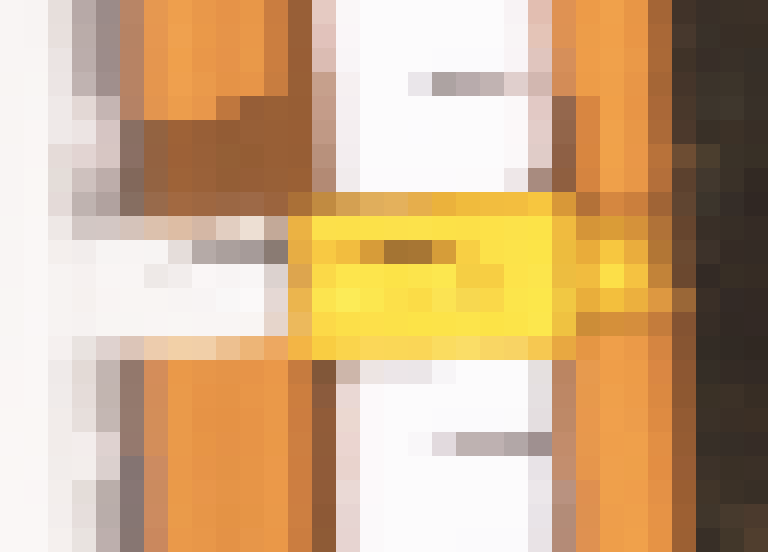

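View pics/s12.png

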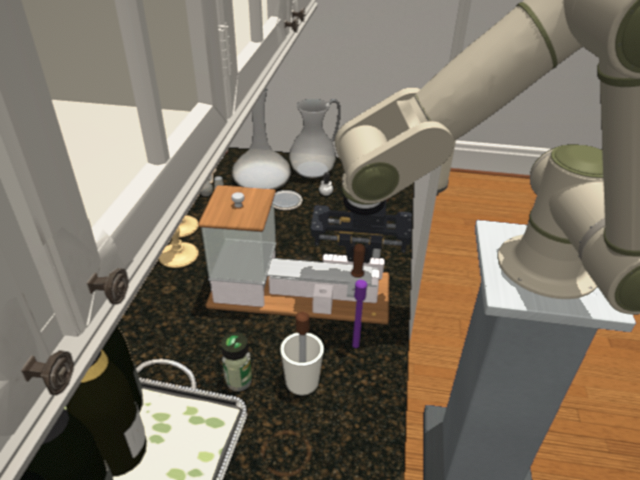

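View pics/t12.png

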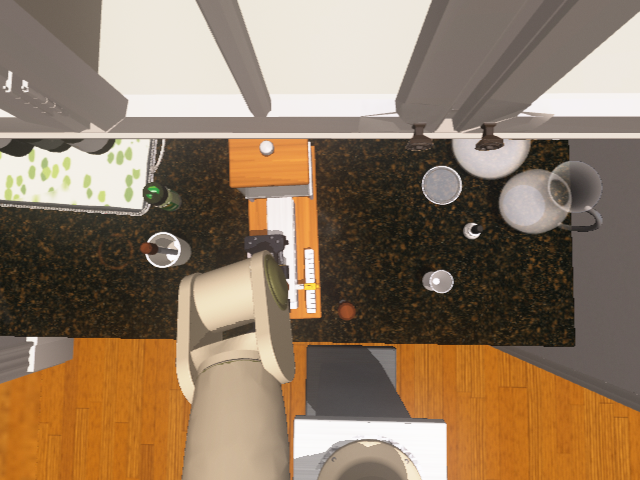

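```bash
python3 -c "
from h import *
o=ctrl.observe();print(o['ee_pos'],o['contact_force'],o['width'],o['t']);ctrl.job_done()"
```

```text
[427.75086826 180.56581264 102.22110347] [ 7.93040486  6.77046869 -4.48291019] 20.041920078344678 12.4
the job is handed in; nothing more can be done
```

I drew the brown pin straight up out of its holder and stood it foot down in the white cup. I then pulled the gate about 65.7 mm against its spring until its pointer met the brass mark, and handed in at 12.4 s still holding the handle. No verdict was reported.

**Alignment:** I tilted the gripper about 8° around the handle so the top camera could see the pointer and the mark, and left it tilted. In the last top picture both fins lie on the same pixel row, which puts them within roughly 0.5–1 mm. My measurement from the wrist camera, 65.0 to 65.5 mm, agrees with that.

**Cup and surroundings:** In the last pictures the cup is upright with the pin standing in it. The mark and the things standing around look unmoved; I compared these by eye and did not measure them.

**Forces:** The wrist reading at the end was a steady 11 N or so, including about 7 N sideways from the tilted grip.

**What went wrong or disagreed:**
- On the way to the handle, one move added its shift to the one before it, so the arm overshot about 127 mm at a safe height. Nothing was touched.
- The wrist and top cameras disagreed by 3–5 mm in y for the pin and the handle, so I took values in between. Both grasps landed centred.

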